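# Fish a dropped spacer ring out from under a shelf

## Robot

A 6-joint arm with a two-finger parallel gripper is mounted at the origin on a cart in front of the work surface, level with it; the furniture and walls round the work are solid. World frame = base frame: x ahead of the robot, y to its left, z up, the work surface at z = 0. Lengths are in m, angles in rad, forces in N, time in s.
With the tool pointing down it reaches from about 0.325 to 0.775 m from the base axis. Payload 5.5 kg.
Tool frame: the origin (TCP) lies between the finger pads; the fingertips stand 8 mm ahead of it and the grasp point (between the pads) lies 11 mm behind it (tcp_to_tips is the distance from the TCP to the fingertips, in m); z points along the fingers, y is the direction in which the jaws open and shut (so a half turn about z gives the same grasp; the last joint's range is limited). The gripper opens to 88 mm and grips with 3 to 60 N. Pads are 20 mm wide; open, the fingers measure 115 mm over their backs; the gripper's body (75 mm by 178 mm) begins 61 mm behind the grasp point.
Start: joints at [-1.245, 0.091, 1.231, -0, 1.82, -0.057], TCP at [0.224, -0.557, 0.231] pointing down, gripper open.
Joint ranges: [-2.87, 2.87], [-0.86, 2.18], [0.17, 2.46], [-1.51, 4.65], [0.06, 2.69], [-2.65, 2.65]. Speed limits (rad/s): [2.57, 2.57, 3.01, 3.14, 3.14, 3.14].

## Interface

Orientations are given as a unit quaternion [w, x, y, z].
In Python, from bench import * gives the robot as it stands. Calls block until the motion is done:
- move_to(position, orientation): joint-space move of the TCP to a pose.
- move_l(position, speed=0.15, orientation=None): straight line of the TCP; orientation=None keeps the orientation; speed is the mean speed in m/s.
- movej(angles): joint-space move.
- gripper_open() and close(): open the fingers fully, or close them until they stop; the grip force is fixed at half the most.
- hold(seconds).
- inverse_kinematics(position, orientation): joint angles nearest the present ones, or None.
- state(): the state.
- get_image(name): name is "scene" or "top" or "wrist"; returns a dict with "frame" (400x640x3 uint8, blue, green, red), "depth" (400x640 float32, m along the optical axis (not along the pixel's ray), 0 where there is no reading), "camera_matrix" (3x3 intrinsics, pixels), "k1" (the pictures are not rectified: a ray, as slopes to the right and down, at radius r is drawn at 1 + k1 r^2 times it, then the intrinsics apply), "view" (4x4, takes a point from world to camera coordinates). Camera axes: x right, y up, looking along -z (the intrinsics and any distortion apply to the point x, -y, -z); pixel columns grow to the right and rows downward; lengths in m; the calibration is good to about 2 mm. A picture is of the moment at which its call begins.
A pose or a line that the arm cannot do raises IKError and nothing moves.
- job_done(): hands the job in, once; it reports no verdict.
The state is a dict: "time": time; "joint_pos": joint angles; "dq": joint speeds; "joint_torque": joint torques, N m; "ee_pos": TCP position; "ee_rot": TCP orientation; "ft_force": force on the tool from outside, world axes, zero at the start; "moment": the same for the moment, N m; "finger_gap": finger opening in m.
Only numpy, scipy, OpenCV 4.12 (cv2) and the standard library are available. Lean on these libraries where they do the work, as an engineer would, in place of code of your own. Each camera call takes 0.05 s, during which the arm holds its last target. There are 200 camera calls.

## Task

A small white ceramic ring has rolled out of sight under the low white shelf that carries the bottles. Take the orange-handled hooked probe, reach under the shelf from the front, sweep gently sideways until you feel the ring come up against something, and drag it out onto the open bench in front of the shelf with the probe only: never touch the ring with the gripper, do not squeeze it hard, and do not ram the shelf. Then lay the probe flat on the bench, drawn right out from under the shelf, let go of it, and leave everything else standing where it was.

Things in the scene. Friction and masses are not known exactly. Their poses are not given: they have to be found in the camera images.
- shelf: fixed low white shelf, 125 deep x 370 wide x 39 mm high, a thin rail 25 mm higher along its back. Origin on the bench under its centre, x to its back, y to its left (seen from the robot). Closed at back and sides, open at the front (-x); deck edge at x = -62 mm. The space below is 25 mm high, reaches back to x = +52 and sideways from y = -170 to +170 mm. The probe may press on it with up to 20 N.
- under_shelf (a point): middle of the space under the shelf, on the bench. A fixed upright metal partition runs from front to back under the deck, its left face somewhere from y = -130 to -10 mm (shelf frame), not measured. The ring lies flat to its left, at most 20 mm of empty space between, ring centre from x = -15 to +10 mm, not measured. The leftmost 100 mm (y over +70) is empty: the hook can go in there.
- shelf_front (a point): middle of the deck's front edge, at bench height; the ring must end in front of this edge. The ring: white ceramic, 32 mm outside, 20 mm inside, 14 mm high, 28 to 56 g. Pushed to the right under the shelf it slides freely (under 0.5 N) until it meets the partition. It may bear up to 6 N from the probe.
- probe: hooked flat probe lying on the bench; this is its orange handle, 50 long (x) x 24 wide (y) x 62 mm high with a black grip band, grasped across its width. Origin under the handle's centre at its underside, z up. A flat steel blade 14 mm wide (y = -7 to 7), 5 mm thick, runs ahead (+x) to x = 170 mm, its underside 2 mm above the handle's. The whole weighs 260 g. Works well held level 1 to 4 mm above the bench.
- probe_toe (a point): centre of the toe, the hook at the blade's end: a bar from x = 160 to 170 mm (probe frame) that reaches from the blade's right edge to y = -31 mm, so 24 mm out to the right; this point is at x = 165, y = -19, z = 4.5 mm. The blade yields sideways like a spring about a point 25 mm ahead of the probe's origin, 6 N m per rad: 0.3 N per mm at the toe, 0.8 N per mm half way.
- amber_bottle: brown glass bottle with white cap, 45 mm across, 100 mm high, standing loose on the shelf; origin under its centre
- vial_black: glass vial with black cap, 25 mm across, 54 mm high, standing loose on the shelf; origin under its centre
- vial_white: glass vial with white cap, 25 mm across, 54 mm high, standing loose on the shelf; origin under its centre
- timer: white bench timer, 62 x 62 x 18 mm, lying on the bench at the right; origin under its centre
- crucible: white porcelain crucible, 48 mm across, 38 mm high, on the bench at the right; origin under its centre
- notebook: blue notebook, 210 x 152 x 14 mm, lying on the bench at the left; origin under its centre
- tape_roll: roll of beige tape, 77 mm across, 19 mm high, lying on the bench at the right; origin under its centre
Mind the look-alikes: they are no part of the job. Leave any blue look-alike of the probe alone.

How it is judged:
By the outcome, as a careful person would: the job done as asked, in the order asked, and still so for the second after the job is handed in, with the robot touching nothing.
It also fails if it takes over 64 s, if anything falls off the work surface, if the arm or the gripper's body presses on something with over 40 N, if the wrist force passes 120 N, or if a joint passes its speed limit or range.

## Working session

There is one attempt and no reset: what is moved stays moved. The work goes in short steps, each a Python script; the robot and the scene stay as the last script left them, time stands still between calls to the robot, and variables do not carry over. Pictures are saved under pics/ and viewed, about 8 in all and at most 12, crops included, and the job is handed in when it is done.

```bash
ls; mkdir -p pics
python3 - <<'E'
from bench import *
import cv2,numpy as np
for n in ("top","scene"):
    d=get_image(n); cv2.imwrite(f"pics/{n}0.png",d["frame"]); np.savez(f"pics/{n}0.npz",**{k:d[k] for k in("frame","depth","camera_matrix","k1","view")})
    print(n,d["camera_matrix"],d["k1"],d["view"])
s=state();print(s)
E
```

```text
pics
top [[397.10814643   0.         327.46691641]
 [  0.         397.10814643 202.4840051 ]
 [  0.           0.           1.        ]] -0.10085066030973826 [[ 0.03353643 -0.99942545 -0.00490759 -0.0325522 ]
 [ 0.97730401  0.03176566  0.20944644 -0.56358826]
 [-0.20917021 -0.01182029  0.97780781 -1.1971534 ]
 [ 0.          0.          0.          1.        ]]
scene [[382.19861787   0.         315.94969751]
 [  0.         382.19861787 201.99049293]
 [  0.           0.           1.        ]] -0.019650925392954606 [[ 0.69146883 -0.72195149  0.02563025 -0.38773943]
 [ 0.27657304  0.29733784  0.91383673 -0.18518297]
 [-0.66736663 -0.62480097  0.40527217 -0.99858489]
 [ 0.          0.          0.          1.        ]]
{'time': 0.1, 'joint_pos': array([-1.24467140e+00,  9.17802070e-02,  1.23174411e+00,  2.92282111e-05,
        1.81980363e+00, -5.67037028e-02]), 'dq': array([ 0.00010232, -0.0012135 , -0.00193488,  0.00104629, -0.00117422,
        0.0015994 ]), 'joint_torque': array([ 1.16824838e-03, -4.47858059e+01, -4.07569814e+01,  6.98959362e-02,
        2.84931622e-02, -1.16011502e-04]), 'ee_pos': array([ 0.22405312, -0.5563294 ,  0.22963401]), 'ee_rot': array([-8.61687769e-04,  9.81735095e-01,  1.90251020e-01, -1.02489769e-04]), 'ft_force': array([-0.04927947, -0.10463149, -0.13463801]), 'moment': array([-0.04119542, -0.03585168,  0.01130622]), 'finger_gap': 0.0877011822078676}
```

View pics/top0.png

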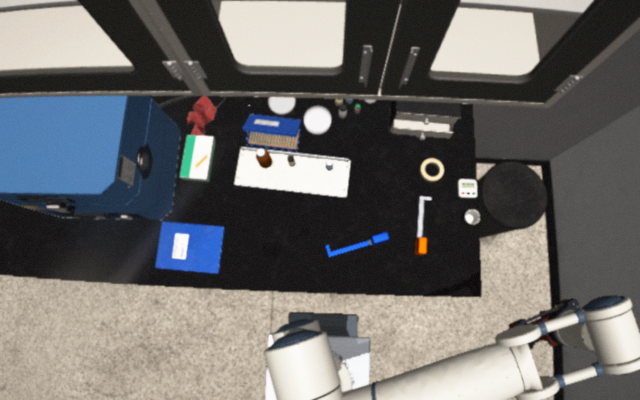

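View pics/scene0.png

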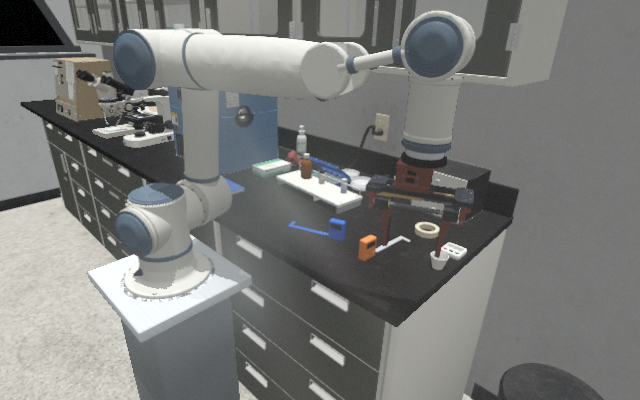

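Top view: the shelf spans about (235–350, 148–197), and the orange probe has its handle at (422,245) and its toe at (430,198). The blue look-alike is at (357,244). Next I'll cast rays for positions.

```bash
cat > h.py <<'E'
import numpy as np,cv2
def ray(d,uv):
    K=d["camera_matrix"];k=float(d["k1"]);V=d["view"]
    p=np.array([(uv[0]-K[0,2])/K[0,0],(uv[1]-K[1,2])/K[1,1]]);s=p.copy()
    for _ in range(20): s=p/(1+k*(s@s))
    R=V[:3,:3];return -R.T@V[:3,3], R.T@np.array([s[0],-s[1],-1])
def onz(d,uv,z):
    o,r=ray(d,uv);return o+r*(z-o[2])/r[2]
def proj(d,P):
    K=d["camera_matrix"];V=d["view"];c=V[:3,:3]@np.asarray(P,float)+V[:3,3]
    s=np.array([c[0],-c[1]])/-c[2];s=s*(1+float(d["k1"])*(s@s));return s*[K[0,0],K[1,1]]+[K[0,2],K[1,2]]
E
python3 - <<'E'
from h import *
d=dict(np.load("pics/top0.npz"));f=d["frame"];h=cv2.cvtColor(f,cv2.COLOR_BGR2HSV)
# shelf
m=((h[...,2]>140)&(h[...,1]<60)).astype(np.uint8)
n,l,st,c=cv2.connectedComponentsWithStats(m)
i=l[180,290];q=(l==i).astype(np.uint8)
ct=max(cv2.findContours(q,0,1)[0],key=len);print("shelf",st[i],)
b=cv2.boxPoints(cv2.minAreaRect(ct));print(b)
hull=cv2.convexHull(ct);ap=cv2.approxPolyDP(hull,3,True)[:,0];print(ap)
for p in ap: print(p,onz(d,p,0.039).round(4))
# probe handle
m=((h[...,0]<20)&(h[...,1]>180)&(h[...,2]>120));m[:220]=0;m[270:]=0;m[:,:400]=0
ys,xs=np.nonzero(m);print("handle px",xs.min(),xs.max(),ys.min(),ys.max());
for p in cv2.boxPoints(cv2.minAreaRect(np.c_[xs,ys].astype(np.float32))): print(onz(d,p,.062).round(4))
# blade
for y in range(194,238,3):
    r=f[y,405:440].max(1).astype(int);x=np.nonzero(r>90)[0]+405
    if len(x): print(y,x.min(),x.max(),onz(d,(x.min(),y),.007)[:2].round(4),onz(d,(x.max(),y),.007)[:2].round(4))
cv2.imwrite("pics/c1.png",np.hstack([cv2.resize(f[140:205,225:360],None,fx=4,fy=4),cv2.resize(f[190:255,405:440],None,fx=4,fy=4)]))
E
```

```text
shelf [ 234  147  117   50 4128]
[[233.58392 184.60585]
 [238.12555 145.24525]
 [350.96936 158.2657 ]
 [346.42773 197.6263 ]]
[[240 149]
 [346 158]
 [350 161]
 [346 196]
 [237 185]
 [234 181]]
[240 149] [0.7419 0.2845 0.039 ]
[346 158] [ 0.7208 -0.0698  0.039 ]
[350 161] [ 0.7109 -0.0832  0.039 ]
[346 196] [ 0.5921 -0.0728  0.039 ]
[237 185] [0.6176 0.284  0.039 ]
[234 181] [0.6308 0.2951 0.039 ]
handle px 418 426 237 253
[ 0.4631 -0.2996  0.062 ]
[ 0.4638 -0.3248  0.062 ]
[ 0.4139 -0.3241  0.062 ]
[ 0.4133 -0.2991  0.062 ]
197 419 431 [ 0.6041 -0.3168] [ 0.6055 -0.3571]
200 419 430 [ 0.5939 -0.3166] [ 0.5951 -0.3536]
203 419 424 [ 0.5837 -0.3165] [ 0.5843 -0.3332]
206 418 423 [ 0.5734 -0.313 ] [ 0.574  -0.3297]
209 418 423 [ 0.5633 -0.3129] [ 0.5639 -0.3295]
212 418 423 [ 0.5532 -0.3127] [ 0.5538 -0.3294]
215 418 423 [ 0.5432 -0.3126] [ 0.5437 -0.3292]
218 418 423 [ 0.5331 -0.3125] [ 0.5337 -0.3291]
221 417 422 [ 0.523 -0.309] [ 0.5236 -0.3256]
224 417 422 [ 0.5131 -0.3089] [ 0.5136 -0.3255]
227 417 422 [ 0.5031 -0.3088] [ 0.5036 -0.3253]
230 417 422 [ 0.4932 -0.3087] [ 0.4937 -0.3252]
233 417 422 [ 0.4834 -0.3086] [ 0.4838 -0.3251]
236 417 422 [ 0.4735 -0.3085] [ 0.474  -0.3249]
```

View pics/c1.png

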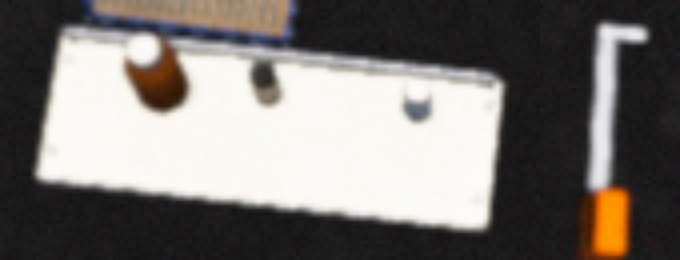

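The crop shows the shelf corners cleanly: front edge about (234,185) to (347,197). The toe points right. Next I'll fit the shelf frame, go above the handle and look with the wrist camera.

```bash
cat > fit.py <<'E'
from h import *
def line(P): # fit, returns point, dir
    v=cv2.fitLine(np.float32(P),cv2.DIST_HUBER,0,.01,.01).ravel();return v[2:],v[:2]
def isect(a,b):
    t=np.linalg.solve(np.c_[a[1],-b[1]],b[0]-a[0]);return a[0]+t[0]*a[1]
E
python3 - <<'E'
from bench import *
from fit import *
d=dict(np.load("pics/top0.npz"));f=d["frame"];h=cv2.cvtColor(f,cv2.COLOR_BGR2HSV)
m=((h[...,2]>110)&(h[...,1]<70)).astype(np.uint8)
n,l,st,c=cv2.connectedComponentsWithStats(m);q=l==l[180,290]
F=[onz(d,(x,np.nonzero(q[:,x])[0].max()+.5),.025)[:2] for x in range(242,340)]
L=[onz(d,(np.nonzero(q[y])[0].min()-.5,y),.039)[:2] for y in range(160,180)]
R=[onz(d,(np.nonzero(q[y])[0].max()+.5,y),.039)[:2] for y in range(168,192)]
fl,ll,rl=map(line,(F,L,R));A=isect(fl,ll);B=isect(fl,rl)
print("FL",A,"FR",B,"width",np.linalg.norm(A-B),"yaw",[np.arctan2(*-(v:=x[1]*np.sign(x[1][1]))) if 0 else x[1] for x in(fl,ll,rl)])
u=(A-B)/np.linalg.norm(A-B);yaw=np.arctan2(-u[0],u[1]);ex=np.array([u[1],-u[0]])
print("yaw",yaw,"front mid",(A+B)/2,"origin",(A+B)/2+.0625*ex)
# blue probe
m=((h[...,0]>100)&(h[...,0]<125)&(h[...,1]>180)&(h[...,2]>90));m[:228]=0;m[262:]=0;m[:,:320]=0;m[:,395:]=0
ys,xs=np.nonzero(m)
for p in((xs.min(),ys[xs==xs.min()].mean()),(xs.max(),ys[xs==xs.max()].mean()),(xs[ys==ys.max()].mean(),ys.max()),(xs[ys==ys.min()].mean(),ys.min())):print("blue",p,onz(d,p,.03).round(3))
a=-.06
move_to([.438,-.312,.20],[0,np.cos(a/2),np.sin(a/2),0])
d=get_image("wrist");cv2.imwrite("pics/w1.png",d["frame"]);np.savez("pics/w1.npz",**{k:d[k] for k in("frame","depth","camera_matrix","k1","view")})
s=state();print(s["time"],s["joint_pos"],s["ee_pos"],-d["view"][:3,:3].T@d["view"][:3,3])
E
```

```text
FL [0.62080765 0.29796192] FR [ 0.58962613 -0.07540175] width 0.37466347 yaw [array([0.08322539, 0.9965308 ], dtype=float32), array([ 0.99494636, -0.100408  ], dtype=float32), array([ 0.9968163 , -0.07973285], dtype=float32)]
yaw -0.08332177 front mid [0.60521686 0.11128008] origin [0.6675    0.1060785]
blue (np.int64(325), np.float64(246.5)) [ 0.428 -0.011  0.03 ]
blue (np.int64(389), np.float64(238.0)) [ 0.461 -0.214  0.03 ]
blue (np.float64(329.0), np.int64(257)) [ 0.395 -0.024  0.03 ]
blue (np.float64(385.0), np.int64(232)) [ 0.48  -0.201  0.03 ]
1.3917 [-6.83704905e-01 -8.03061064e-02  1.45671876e+00 -3.54072480e-04
  1.76501237e+00  9.47804755e-01] [ 0.43760098 -0.31285601  0.20006103] [ 0.51493628 -0.31658808  0.35402699]
```

View pics/w1.png

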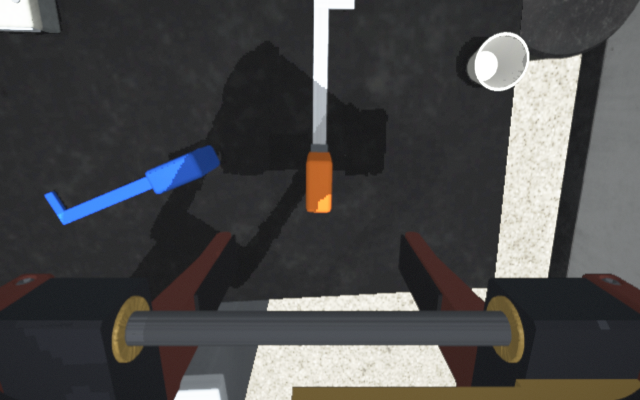

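Wrist view: the handle is at (307–332, 150–212), the blade runs up column ~320 and the toe is at (330–354, 0–8). The blue probe is at the left (45–218, 147–223).

Run:
```python
from fit import *
d=dict(np.load("pics/w1.npz"));f=d["frame"];h=cv2.cvtColor(f,cv2.COLOR_BGR2HSV)
m=((h[...,0]<20)&(h[...,1]>150)&(h[...,2]>90));m[:140]=0;m[225:]=0;m[:,:295]=0;m[:,345:]=0
ys,xs=np.nonzero(m);print("rows",ys.min(),ys.max())
for y in(155,165,180,195,205,210):
    x=np.nonzero(m[y])[0];print(y,x.min(),x.max(),onz(d,(x.min()-.5,y),.062)[:2].round(4),onz(d,(x.max()+.5,y),.062)[:2].round(4))
for y in(ys.min(),ys.max()+1):print("end",onz(d,(320,y),.062)[:2].round(4), onz(d,(320,y),0)[:2].round(4))
Ls=[];Rs=[]
for y in range(15,140):
    x=np.nonzero((f[y,300:340].min(1)>80))[0]+300
    if len(x)>8: Ls.append(onz(d,(x.min()-.5,y),.007)[:2]);Rs.append(onz(d,(x.max()+.5,y),.007)[:2])
C=(np.array(Ls)+Rs)/2;p,v=line(C);v*=np.sign(v[0]);print("blade w",np.linalg.norm(np.array(Ls)-Rs,axis=1).mean(),"pt",p,"yaw",np.arctan2(v[1],v[0]), "y at .438",p[1]+(.438-p[0])*v[1]/v[0])
for y in (2,5,8,9,10):
    print("toe",y,np.nonzero((f[y,300:370].min(1)>80))[0].max()+300,onz(d,(345,y),.007)[:2])
for p in((46,195),(65,222),(218,158),(147,172)):print("blue",onz(d,p,.005)[:2].round(3))
```

```text
rows 152 212
155 308 329 [ 0.4699 -0.3049] [ 0.4687 -0.3244]
165 306 332 [ 0.4611 -0.3024] [ 0.4596 -0.3266]
180 306 331 [ 0.4473 -0.3015] [ 0.4458 -0.3251]
195 306 331 [ 0.4331 -0.3004] [ 0.4317 -0.3244]
205 306 331 [ 0.4235 -0.2998] [ 0.422  -0.3239]
210 307 330 [ 0.4185 -0.3003] [ 0.4172 -0.3227]
end [ 0.4719 -0.3161] [ 0.4628 -0.316 ]
end [ 0.4148 -0.3128] [ 0.3936 -0.3119]
blade w 0.014860137314995378 pt [ 0.5432062  -0.32074612] yaw -0.07055722 y at .438 -0.3133107
toe 2 354 [ 0.60270495 -0.34765176]
toe 5 354 [ 0.60020741 -0.3475578 ]
toe 8 354 [ 0.59769855 -0.34746342]
toe 9 353 [ 0.59685974 -0.34743187]
toe 10 328 [ 0.59601966 -0.34740027]
blue [ 0.435 -0.012]
blue [ 0.402 -0.024]
blue [ 0.464 -0.207]
blue [ 0.453 -0.128]
```

```bash
cat >> h.py <<'E'
SO=np.array([.6675,.1061]);SY=-.0833;GZ=.029
def q(a): return [0,np.cos(a/2),np.sin(a/2),0]
def s2w(x,y): # shelf frame -> world
    c,s=np.cos(SY),np.sin(SY);return SO+[c*x-s*y,s*x+c*y]
def snap(n,fn):
    from bench import get_image
    d=get_image(n);cv2.imwrite(f"pics/{fn}.png",d["frame"]);np.savez(f"pics/{fn}.npz",**{k:d[k] for k in("frame","depth","camera_matrix","k1","view")});return d
E
python3 - <<'E'
from bench import *
from h import *
a=-.0706
move_to([.4388,-.3134,.10],q(a));move_l([.4388,-.3134,.029],.08)
close();s=state();print(s["finger_gap"],s["ee_pos"],s["ft_force"])
move_l([.4388,-.3134,.12],.12);hold(.2);s=state();print(s["time"],s["ee_pos"],s["ft_force"],s["moment"],s["finger_gap"])
p=s2w(-.268,.118);move_l([*p,.12],.2,q(SY));hold(.2);s=state();print(p,s["time"],s["ee_pos"],s["ft_force"],s["moment"])
snap("wrist","w2");snap("scene","s2");snap("top","t2")
E
```

```text
0.02382604518421205 [ 0.43878186 -0.31341785  0.02898465] [-0.46010574 -0.94721491 -0.81364077]
5.025 [ 0.43839567 -0.3131045   0.11888591] [-0.9658983  -0.31507612 -2.44463907] [ 0.04229353  0.03334769 -0.05135743] 0.023719257551679772
[0.41024731 0.24598943] 8.175 [0.41034188 0.24576829 0.12004047] [-0.45449955  0.33179072 -2.90765681] [ 0.07204393  0.06902629 -0.04997856]
```

View pics/w2.png

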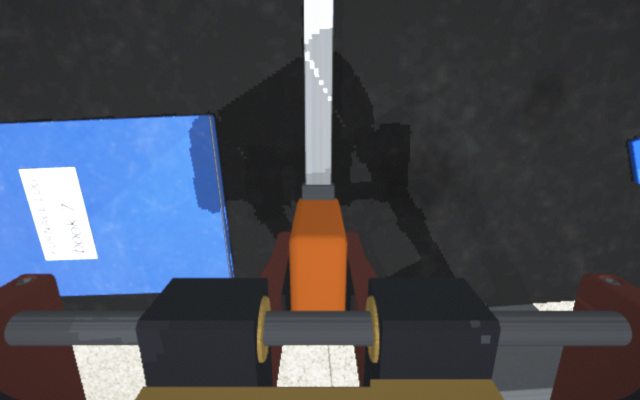

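The probe is held straight: blade along column ~318, and the notebook to the left is clear (edge at column ~230). Next I'll check for sag using depth, and check the blade direction and shelf edge.

Run:
```python
from fit import *
d=dict(np.load("pics/w2.npz"))
def dp(d,u,v):
    o,r=ray(d,(u,v));return o+r*d["depth"][v,u]
for u,v in((318,170),(318,120),(318,70),(318,20),(318,3),(320,230),(100,50),(550,50)):print((u,v),dp(d,u,v).round(4))
f=d["frame"];C=[]
for y in range(5,180):
    x=np.nonzero(f[y,295:345].min(1)>75)[0]+295
    if len(x)>15:C.append(onz(d,((x.min()+x.max())/2,y),.098)[:2])
p,v=line(C);v*=np.sign(v[0]);print("blade yaw",np.arctan2(v[1],v[0]),p)
o=np.array([onz(d,x,.014)[:2] for x in((214,115),(232,277))]);print("notebook edge",o)
t=dict(np.load("pics/t2.npz"));f=t["frame"];h=cv2.cvtColor(f,cv2.COLOR_BGR2HSV)
P=s2w(-.062,0);print("shelf pts px",[proj(t,[*s2w(-.0625,y),.039]).round(1) for y in(.185,-.185)],[proj(t,[*s2w(.0625,y),.064]).round(1) for y in(.185,-.185)])
cv2.imwrite("pics/t2c.png",cv2.resize(f[140:270,200:400],None,fx=4,fy=4))
```

```text
(318, 170) [0.452  0.2427 0.0987]
(318, 120) [0.4782 0.2405 0.0973]
(318, 70) [0.5025 0.2385 0.0991]
(318, 20) [0.5249 0.2366 0.0982]
(318, 3) [0.532  0.236  0.0987]
(320, 230) [0.4356 0.2433 0.1447]
(100, 50) [0.5393 0.4027 0.0007]
(550, 50) [5.103e-01 5.930e-02 2.000e-04]
blade yaw -0.08410253 [0.47667235 0.24065559]
notebook edge [[0.48434534 0.3199623 ]
 [0.34532919 0.32809342]]
shelf pts px [array([233.6, 184. ]), array([346.1, 196.7])] [array([238.2, 145.5]), array([350.5, 157.6])]
```

View pics/t2c.png

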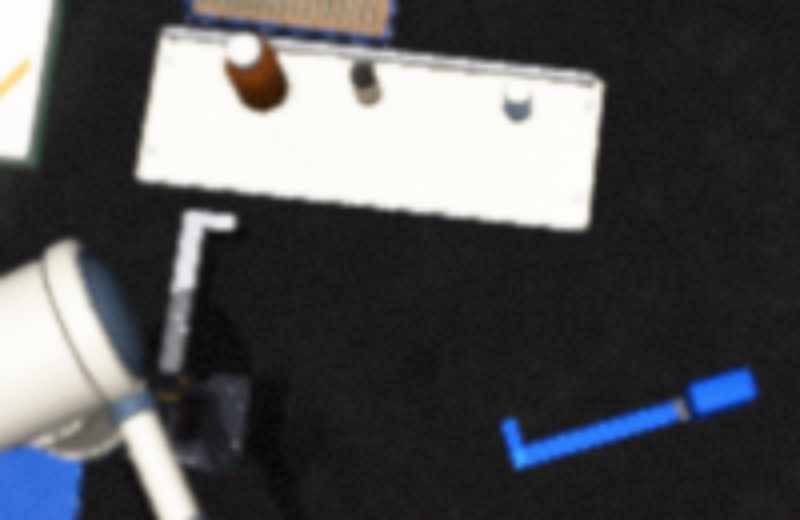

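The probe is level and its yaw is right. The predicted shelf corners match the picture: (234,184) and (346,197). Now lower and insert, watching the force.

```bash
cat >> h.py <<'E'
def fs(n=3): # mean tool force, shelf frame
    from bench import state,hold
    F=[]
    for _ in range(n): hold(.03);F.append(state()["ft_force"])
    F=np.mean(F,0);c,s=np.cos(SY),np.sin(SY);return np.array([c*F[0]+s*F[1],-s*F[0]+c*F[1],F[2]])
def w2s(p):
    c,s=np.cos(SY),np.sin(SY);x,y=np.asarray(p)[:2]-SO;return np.array([c*x+s*y,-s*x+c*y])
E
python3 - <<'E'
from bench import *
from h import *
Z=.0315
def go(x,y,v,z=Z): move_l([*s2w(x,y),z],v)
go(-.268,.118,.12,.05);go(-.268,.118,.05)
b=fs(5);print("base",b,state()["ee_pos"],state()["time"])
for x in list(np.arange(-.24,-.13,.02))+[-.133,-.126]:
    go(x,.118,.07);f=fs()-b;print(round(x,3),f.round(2))
    if np.abs(f[:2]).max()>2.5: print("STOP");break
s=state();print(s["time"],w2s(s["ee_pos"]),s["ee_pos"]);np.save("b.npy",b)
E
```

```text
base [ 0.0277302  -0.03505115 -2.72333504] [0.4104422  0.24609291 0.03181594] 9.7417
-0.24 [-0.31  0.14  0.02]
-0.22 [-0.02 -0.29  0.04]
-0.2 [-0.18 -0.04  0.49]
-0.18 [-0.49  0.03  0.4 ]
-0.16 [0.05 0.19 0.3 ]
-0.14 [0.1  0.11 0.15]
-0.133 [-0.55 -0.31  0.06]
-0.126 [0.34 0.66 0.56]
13.7583 [-0.12606077  0.1179873 ] [0.55169332 0.2341669  0.0314442 ]
```

Run:
```python
from bench import *
from h import *
b=np.load("b.npy")
L=[];y=.118
while y>-.10:
    y-=.004;move_l([*s2w(-.126,y),.0315],.05)
    f=fs(3)-b
    if f[1]>1.0: f=fs(6)-b
    L.append((round(y,3),*f.round(2)))
    if f[1]>1.4 or abs(f[0])>3: break
s=state();print(*L[::4],*L[-5:],sep="\n");print(s["time"],w2s(s["ee_pos"]),s["ee_pos"],s["moment"])
```

```text
(0.114, np.float64(-0.16), np.float64(0.44), np.float64(0.29))
(0.098, np.float64(0.17), np.float64(0.13), np.float64(0.24))
(0.082, np.float64(0.28), np.float64(0.46), np.float64(-0.13))
(0.066, np.float64(0.08), np.float64(0.23), np.float64(0.24))
(0.05, np.float64(-0.1), np.float64(0.01), np.float64(0.38))
(0.034, np.float64(-0.15), np.float64(-0.33), np.float64(0.01))
(0.018, np.float64(0.2), np.float64(0.4), np.float64(-0.54))
(0.002, np.float64(0.11), np.float64(-0.12), np.float64(0.27))
(0.01, np.float64(0.26), np.float64(0.79), np.float64(-0.24))
(0.006, np.float64(0.31), np.float64(0.15), np.float64(0.55))
(0.002, np.float64(0.11), np.float64(-0.12), np.float64(0.27))
(-0.002, np.float64(-0.03), np.float64(0.21), np.float64(-0.01))
(-0.006, np.float64(-0.8), np.float64(1.78), np.float64(0.6))
24.8083 [-0.12606377 -0.00583849] [0.54138757 0.11077073 0.03151181] [0.49818625 0.16898695 0.24482789]
```

```bash
python3 - <<'E'
from bench import *
from h import *
b=np.load("b.npy")
move_l([*s2w(-.126,-.008),.0315],.03);print("confirm",(fs(8)-b).round(2))
y=-.004
move_l([*s2w(-.126,y),.0315],.03);print("relaxed",(fs(8)-b).round(2))
x=-.126
while x>-.257:
    x=max(x-.008,-.257);move_l([*s2w(x,y),.0315],.04);f=fs(3)-b;print(round(x,3),f.round(2))
    if abs(f[0])>3 or abs(f[1])>3.5: print("STOP");break
s=state();print(s["time"],w2s(s["ee_pos"]))
snap("top","t3");d=snap("wrist","w3")
E
python3 -c "
import cv2,numpy as np
a=cv2.imread('pics/t3.png')[140:270,220:400];cv2.imwrite('pics/t3c.png',np.hstack([cv2.resize(a,None,fx=2.5,fy=2.5),cv2.resize(cv2.imread('pics/w3.png'),(325*8//8,325))]))"
```

```text
confirm [-1.41  3.2   0.66]
relaxed [-0.41  1.44 -0.01]
-0.134 [0.34 1.45 0.18]
-0.142 [ 0.13  1.23 -0.23]
-0.15 [-0.48  1.76 -0.36]
-0.158 [-0.1   1.73  0.45]
-0.166 [-0.13  1.78  0.6 ]
-0.174 [-0.21  1.09  0.47]
-0.182 [-0.1   1.95 -0.19]
-0.19 [-0.43  1.73  0.24]
-0.198 [-0.2   1.03  0.29]
-0.206 [-0.09 -0.21  0.61]
-0.214 [ 0.09  0.67 -0.15]
-0.222 [-0.19  0.04  0.63]
-0.23 [0.21 0.55 0.11]
-0.238 [-0.01  0.32 -0.03]
-0.246 [-0.3   0.55  0.81]
-0.254 [ 0.11 -0.37  0.52]
-0.257 [-0.1   0.05  0.39]
33.425 [-0.25703215 -0.00398828]
```

View pics/t3c.png

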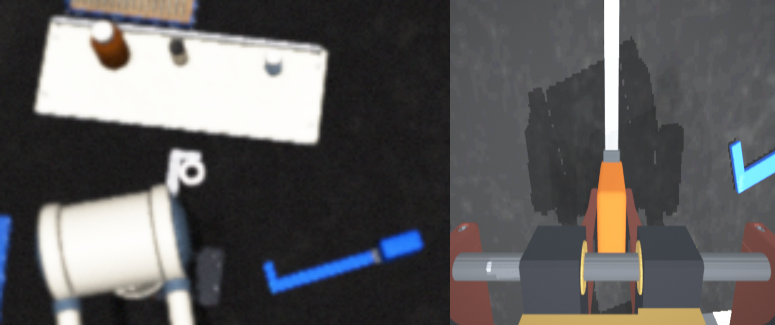

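The ring is out on the open bench in front of the shelf, at about (296,209) in the full top image, nestled in the hook. The bottles look unmoved. Now I'll back off slightly, lay the probe down and release.

```bash
python3 - <<'E'
from bench import *
from h import *
d=dict(np.load("pics/t3.npz"));print("ring shelf xy",w2s(onz(d,(296.4,208.8),.012)).round(4))
b=np.load("b.npy")
p=s2w(-.255,-.001);move_l([*p,.0315],.03)
move_l([*p,.0293],.01);print((fs()-b).round(2))
move_l([*p,.0289],.01);print((fs()-b).round(2))
gripper_open();s=state();print(s["finger_gap"],s["ft_force"])
move_l([*p,.13],.1)
m=[*s2w(-.30,-.001),.25];move_l(m,.15);snap("wrist","w4")
move_to([.224,-.5,.25],q(.38));hold(.3)
snap("top","t4");snap("scene","s4");print(state()["time"])
a=dict(np.load("pics/top0.npz"))["frame"];f=dict(np.load("pics/t4.npz"))["frame"]
df=(cv2.absdiff(a,f).max(2)>50).astype(np.uint8);df[275:]=0
n,l,st,c=cv2.connectedComponentsWithStats(df)
print([tuple(x) for x in st[1:] if x[4]>4])
cv2.imwrite("pics/f4.png",np.hstack([cv2.resize(f[90:270,150:490],None,fx=2,fy=2)]))
E
python3 -c "
import cv2,numpy as np
a=cv2.imread('pics/f4.png')[:,:];w=cv2.resize(cv2.imread('pics/w4.png'),(384,240));o=np.zeros((600,680,3),np.uint8);o[:360]=a;o[360:,:384]=w;cv2.imwrite('pics/f4b.png',o)"
```

```text
ring shelf xy [-0.1155 -0.028 ]
[ 0.29 -0.34  0.12]
[ 0.06 -0.52  0.8 ]
0.0877567998134663 [-0.01982945  0.75991625 -0.17765633]
40.6083
[(np.int32(416), np.int32(195), np.int32(16), np.int32(60), np.int32(481)), (np.int32(275), np.int32(199), np.int32(27), np.int32(60), np.int32(556))]
```

View pics/f4b.png

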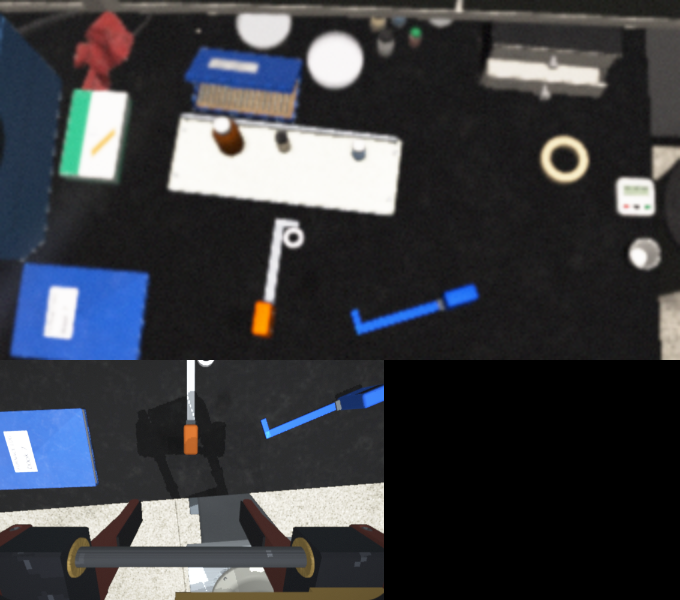

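The final view shows the probe flat at about (270,275) in the crop, with its toe clear of the shelf edge. The ring is at (293,237), in front of the shelf. Image differencing finds changes only where the probe was and where the probe and ring are now.

```bash
python3 -c "
from bench import *
job_done()"
```

```text
the job is handed in; nothing more can be done
```

The ring is out on the open bench in front of the shelf, moved with the probe only, and the job is handed in.

- **Probe:** I gripped the orange probe by its handle and put the hook in at the empty left end of the shelf. It never pressed noticeably on the shelf; readings there stayed under 1 N.
- **Sweep:** I swept right in 4 mm steps until the side force rose, at about 1.8 N. One more 2 mm step took it to 3.2 N, which confirmed the ring was against the partition. I then eased off.
- **Drag:** I drew the ring straight out with no more than about 2 N on it, against the 6 N limit.
- **Finish:** I laid the probe flat with its toe about 23 mm in front of the deck edge, released it and moved the arm clear.

**Last checks:** The ring's centre was measured about 53 mm in front of the deck edge. Comparing top views from before and after showed changes only where the probe used to lie and where the probe and ring are now. The bottles and the other items in view, including the blue look-alike, showed no change. The clock read 40.6 s of the 64 s allowed.

No check failed. The force readings carry about 0.5 N of noise, and the ring was last seen resting close beside the hook.

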